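# Load the specimen dispatch tray, low parts first, and lock it

## Task

Slide the red grip of the tray's transport lock fully open, then lay every wax block from the bench top (not those on the cold plate behind) flat into its own pocket in the tray's front row. Only once all the blocks are in, stand every specimen pot and the brown bottle upright in the wells behind them, one to a well, since they would be in the way of the blocks, and finally slide the lock fully home over the blocks. Leave the forceps and the empty steel mould where they are.

Things in the scene. Friction and masses are not known exactly. Their poses are not given: they have to be found in the camera images.
- tray: the kit tray, fixed on the bench: a flat plate 160 (x) x 240 (y) x 12 mm, blue on top, recess floors black; origin at the centre of its underside. Front row (towards -x): three shallow block pockets; back row (+x): three square wells for pots and bottle; both rows run along y, 70 mm apart. A flat lip 14 x 90 mm at each y end is no higher than the plate.
- lock (a joint): slide of the steel lock comb along tray y; it stays where left (1.5 N friction, light damping). 0 = locked end stop, tongues over the pockets; 0.025 m (towards tray +y) = open end stop, tongues between them, 35 mm to the +y side of each pocket centre. Bar 10 mm wide at tray x = -0.052, 12 to 26 mm above the bench.
- lock_tongue (a point): tip of the middle one of the comb's three steel tongues, on its underside; moves with the comb. Each tongue is 12 (tray y) x 3 mm, underside 22.5 mm and top 25.5 mm above the bench, and reaches back from the bar at the tray's front to tray x = -0.007.
- lock_grip (a point): a point on the centre line of the comb's red grip, 10 mm below its top; the grip is an upright red lug 22 (tray x) x 16 (tray y) mm, its top 50 mm above the bench. It moves with the comb and can be pinched or pushed from either y side above the bar (26 mm) and its red foot (28.5 mm).
- pocket_0 (a point): centre of the floor of the right-hand (-y) block pocket; 34 (tray x) x 47 (tray y) mm, 3 mm deep, its floor 9 mm above the bench. A block lies in it with its 40 mm length along tray y, either way round. Takes any one block.
- pocket_1 (a point): centre of the floor of the middle block pocket; 34 (tray x) x 47 (tray y) mm, 3 mm deep, its floor 9 mm above the bench. A block lies in it with its 40 mm length along tray y, either way round. Takes any one block.
- pocket_2 (a point): centre of the floor of the left-hand (+y) block pocket; 34 (tray x) x 47 (tray y) mm, 3 mm deep, its floor 9 mm above the bench. A block lies in it with its 40 mm length along tray y, either way round. Takes any one block.
- well_0 (a point): centre of the floor of the right-hand (-y) well; 54 x 54 mm square, 8 mm deep, its floor 4 mm above the bench, 50 mm behind the pocket of the same number. Takes any one pot or the bottle.
- well_1 (a point): centre of the floor of the middle well; 54 x 54 mm square, 8 mm deep, its floor 4 mm above the bench, 50 mm behind the pocket of the same number. Takes any one pot or the bottle.
- well_2 (a point): centre of the floor of the left-hand (+y) well; 54 x 54 mm square, 8 mm deep, its floor 4 mm above the bench, 50 mm behind the pocket of the same number. Takes any one pot or the bottle.
- block_white: a 28 x 40 x 11 mm tissue cassette with a wax block on top; white cassette. Origin: centre of its underside; x is along the 28 mm width, y along the 40 mm length, z up. To be gripped across the 28 mm width. About 20 g. Starts flat on the bench; may be absent.
- block_blue: a 28 x 40 x 11 mm tissue cassette with a wax block on top; blue cassette. Origin: centre of its underside; x is along the 28 mm width, y along the 40 mm length, z up. To be gripped across the 28 mm width. About 20 g. Starts flat on the bench; may be absent.
- block_green: a 28 x 40 x 11 mm tissue cassette with a wax block on top; green cassette. Origin: centre of its underside; x is along the 28 mm width, y along the 40 mm length, z up. To be gripped across the 28 mm width. About 20 g. Starts flat on the bench; may be absent.
- pot_1: a white specimen pot with a white screw lid (fixed), 48 mm diameter, 62 mm high; the body that is gripped is 46 mm. Origin: centre of its underside, z up along its axis; stands upright on the bench at the start. About 100 g. May be absent.
- pot_2: a white specimen pot with a yellow screw lid (fixed), 48 mm diameter, 62 mm high; the body that is gripped is 46 mm. Origin: centre of its underside, z up along its axis; stands upright on the bench at the start. About 100 g. May be absent.
- bottle: a brown bottle with a white ribbed cap (fixed), 46 mm diameter, 85 mm high. Origin: centre of its underside, z up along its axis; stands upright on the bench at the start. About 100 g. Always there.
- forceps: bystander: steel curved forceps lying on the bench, 12 x 120 x 9 mm, long along its y; origin at the middle of its underside. Not to be moved.
- mould: bystander: an empty steel base mould, 32 x 42 x 10 mm; origin at the centre of its underside. Not to be moved.
Not all that is in view belongs to the job. What is shaped like the block_white but orange, pink or yellow is not meant.

How it is judged:
By the outcome, as a careful person would: the job done as asked, in the order asked, and still so for the second after the job is handed in, with the robot touching nothing.
Of block_white, block_blue, block_green only 2 to 3 are there at a start; the rules pass over those that are not, and their reading is None.
Of pot_1, pot_2 only 1 to 2 are there at a start; the rules pass over those that are not, and their reading is None.
At some moment in a run one of block_white, block_blue, block_green may be knocked a few centimetres aside while the robot is not near it.
It also fails if it takes over 210 s, if anything falls off the work surface, if the arm or the gripper's body presses on something with over 40 N, if the wrist force passes 120 N, or if a joint passes its speed limit or range.

## Robot

A 7-joint arm with a two-finger parallel gripper is mounted at the origin on a cart in front of the work surface, level with it; the furniture and walls round the work are solid. World frame = base frame: x ahead of the robot, y to its left, z up, the work surface at z = 0. Lengths are in m, angles in rad, forces in N, time in s.
With the tool pointing down it reaches from about 0.4 to 0.85 m from the base axis. Payload 4.5 kg.
Tool frame: the origin (TCP) lies midway between the tips of the shut fingers; the grasp point (between the pads) lies 19 mm behind it; z points along the fingers, y is the line along which they close (so a half turn about z gives the same grasp; the last joint's range is limited). The gripper opens to 85 mm and grips with 20 to 120 N. Pads are 22 mm wide; open, the fingers measure 114 mm over their backs; the gripper's body (76 mm by 85 mm) begins 54 mm behind the grasp point. The pads swing forward as they close: fully open they stand 13 mm farther back than shut.
Start: joints at [1.344, 0.689, -0.195, 1.565, 0.157, 0.902, -0.215], TCP at [0.161, -0.604, 0.231] pointing down, gripper open.
Joint ranges: [-3.01, 3.01], [-0.46, 2.08], [-1.47, 1.51], [0.13, 2.56], [-1, 4.14], [0.04, 2.09], [-2.66, 2.66]. Speed limits (rad/s): [2.57, 2.57, 3.14, 3.14, 3.14, 3.14, 3.14].

## Interface

Orientations are given as a unit quaternion [w, x, y, z].
In Python, from station import env, eyes gives the robot as it stands. The module is installed in compiled form; this text tells all that it offers.
- The arm moves only by the shell command python3 -m crank 'ROWS' [FORCE]. ROWS is JSON, a list of rows, each a list of 5 numbers: the gripper command: -1 is shut, 1 is fully open, values between are in proportion, then the shift along the world's x, y, z normalised to -1 to 1, where 1 is 2 cm, then the turn about the world's z normalised to -1 to 1, where 1 is 120 degrees. A call has 1 to 12 rows; each row shifts and turns the commanded pose from where the row before left it; what a row does not reach is not made up. A row lasts 1/12 s, in which the tool goes at most 41.7 mm and 7.16 degrees, less where a joint would pass 70% of its speed; a pose out of reach is approached as far as the arm can. A call with a number of a shift or a turn outside -1 to 1 is refused whole. A call with a gripper value outside its range is refused whole. The fingers move at their own pace and stop on an object; FORCE is the grip in N (left out, the last holds). Time passes only in rows, so rows that do not move let the fingers close. It gives the time, the measured TCP pose, the force, the opening and the grip force at its end, in the units of the state.
- env.get_state(): the state, without advancing time (a new reading comes with each control period).
- eyes.grab_frame(name): name is "scene" or "top" or "wrist"; returns (picture, depth): 400x640x3 uint8, red, green, blue; 400x640 float32, m along the optical axis (not along the pixel's ray), 0 where there is no reading.
- eyes.camera_model(name): a dict with "camera_matrix" (3x3 intrinsics, pixels), "R" (3x3) and "t" (3): a world point X has camera coordinates R X + t; the wrist camera has in their place "tool_from_camera" (4x4, takes a point from camera to tool coordinates, whose origin is the TCP and whose axes are the flange's). Camera axes: x right, y down, z forward; pixel columns grow to the right and rows downward; lengths in m; the calibration is good to about 2 mm. A picture is of the moment at which its call begins: read the wrist's pose just before it. camera_model takes no time and is no camera call.
- env.close_job(): hands the job in; it is judged then, once.
The state is a dict: "time": time; "joints": joint angles; "dq": joint speeds; "tau": joint torques, N m; "eef_pos": TCP position; "tool_rot": TCP orientation; "contact_force": force on the tool from outside, world axes, zero at the start; "wrist_torque": the same for the moment, N m; "gripper_width": opening from 0.0 (shut) to 1.0 (fully open); "grip_force": force on a finger pad.
Only numpy, scipy, OpenCV 4.12 (cv2) and the standard library are available. Lean on these libraries where they do the work, as an engineer would, in place of code of your own. Each camera call takes 0.05 s, during which the arm holds its last target. There are 200 camera calls.

## Working session

There is one attempt and no reset: what is moved stays moved. The work goes in short steps, Python scripts to look and compute and a shell command to move; the robot and the scene stay as the last step left them, time stands still between calls to the robot, and variables do not carry over. Pictures are saved under pics/ and viewed, at most 14 in all, crops included, and the job is handed in when it is done.

```bash
mkdir -p pics; cat > h.py <<'E'
import numpy as np, cv2
from station import env, eyes
from scipy.spatial.transform import Rotation as Ro
def grab(n):
    s=env.get_state(); p,d=eyes.grab_frame(n); m=eyes.camera_model(n); K=np.array(m["camera_matrix"])
    if n=="wrist":
        T=np.array(m["tool_from_camera"]); q=s["tool_rot"]; R=Ro.from_quat([q[1],q[2],q[3],q[0]]).as_matrix()
        A=R@T[:3,:3]; b=R@T[:3,3]+np.array(s["eef_pos"])
    else:
        Rm=np.array(m["R"]); A=Rm.T; b=-Rm.T@np.array(m["t"])
    v,u=np.mgrid[0:p.shape[0],0:p.shape[1]]
    c=np.stack([(u-K[0,2])/K[0,0]*d,(v-K[1,2])/K[1,1]*d,d],-1)
    W=c@A.T+b; W[d==0]=np.nan
    return p,d,W
def save(n,p): cv2.imwrite(f"pics/{n}.png",cv2.cvtColor(p,cv2.COLOR_RGB2BGR))
E
python3 - <<'E'
from h import *
s=env.get_state(); print({k:np.round(s[k],3).tolist() for k in s})
for n in ("top","scene"):
    p,d,W=grab(n); save(n+"0",p); np.savez(f"pics/{n}0.npz",p=p,W=W)
E
```

```text
{'time': 0.0, 'joints': [1.344, 0.69, -0.195, 1.566, 0.157, 0.902, -0.215], 'dq': [-0.001, 0.001, -0.001, 0.001, 0.002, 0.002, -0.001], 'tau': [-0.001, -53.961, -1.267, -15.854, 0.009, 0.009, -0.0], 'eef_pos': [0.161, -0.603, 0.23], 'tool_rot': [-0.001, 0.992, 0.13, -0.0], 'contact_force': [1.407, -0.406, -0.618], 'wrist_torque': [-0.023, 0.002, -0.035], 'grip_force': 0.0, 'gripper_width': 1.001}
```

View pics/top0.png

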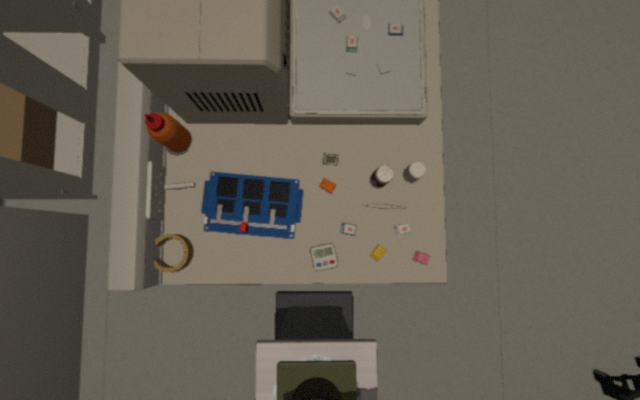

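View pics/scene0.png

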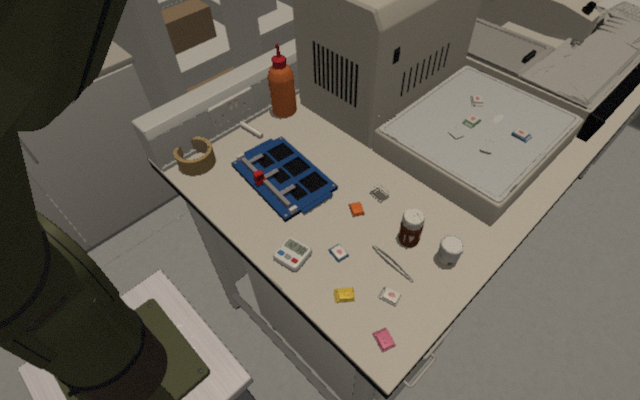

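The top view shows what could be confused with the targets:
- **Block candidates on the bench:** (349,229) looks blue and (403,229) looks white.
- **Not blocks:** orange (328,185), yellow (378,253), pink (422,257), mould (331,158).
- **Cold-plate blocks to leave:** (338,13), (395,29), (352,44).
- **Pots and bottle:** bottle or pot at (383,175), pot at (416,171). The orange squeeze bottle at (170,130) is not meant.
- **Tray:** centred near (252,207), with the red grip at (243,227).

I'll check the choice in a close crop.

```bash
python3 - <<'E'
from h import *
z=np.load("pics/top0.npz"); p,W=z["p"],z["W"]
save("crop0",cv2.resize(p[140:275,190:440],None,fx=3.2,fy=3.2,interpolation=cv2.INTER_CUBIC))
for u,v in [(349,229),(403,229),(383,175),(416,171),(331,158),(385,206),(243,227),(323,257),(300,190),(205,200),(256,204),(328,185),(378,253),(422,257)]:
    print(u,v,W[v,u].round(3))
# tray: blue pixels
hsv=cv2.cvtColor(p,cv2.COLOR_RGB2HSV)
m=(hsv[...,0]>100)&(hsv[...,0]<125)&(hsv[...,1]>150)&(hsv[...,2]>50); m[:, 310:]=0; m[:160]=0; m[245:]=0
P=W[m]; P=P[~np.isnan(P[:,0])]; P=P[np.abs(P[:,2]-.012)<.012]; print(len(P),P[:,2].mean()); r=cv2.minAreaRect((P[:,:2]*1000).astype(np.float32)); print(r)
m=(hsv[...,0]<6)&(hsv[...,1]>180)&(hsv[...,2]>90); m[:210]=0;m[245:]=0;m[:,:230]=0;m[:,260:]=0
print("grip",np.nanmedian(W[m],0),m.sum())
E
```

```text
349 229 [ 0.444 -0.088  0.009]
403 229 [ 0.444 -0.234  0.007]
383 175 [ 0.578 -0.167  0.086]
416 171 [ 0.593 -0.258  0.061]
331 158 [ 0.639 -0.041  0.001]
385 206 [ 0.507 -0.188  0.001]
243 227 [0.449 0.188 0.048]
323 257 [ 0.371 -0.018  0.017]
300 190 [0.549 0.044 0.013]
205 200 [0.522 0.297 0.013]
256 204 [0.512 0.162 0.009]
328 185 [ 0.563 -0.032  0.014]
378 253 [ 0.38  -0.164  0.013]
422 257 [ 0.369 -0.283  0.009]
2505 0.012667497977435464
((509.89617919921875, 172.3595733642578), (257.7501525878906, 153.20657348632812), 84.94856262207031)
grip [0.45157219 0.18757688 0.05023685] 40
```

View pics/crop0.png

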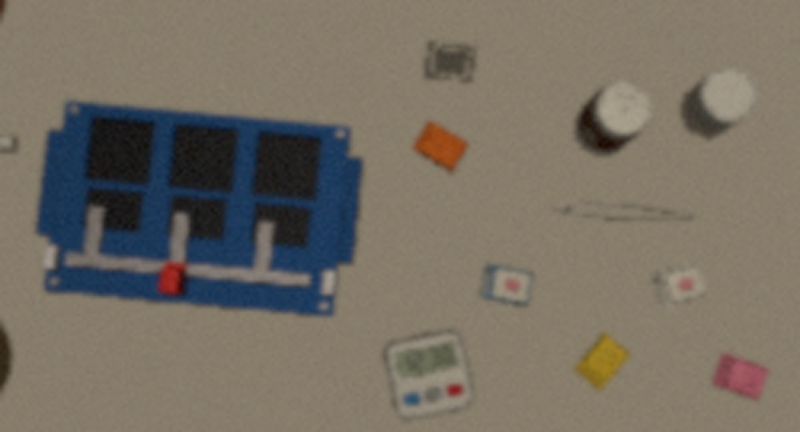

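The crop confirms the plan:
- **Blocks:** blue at crop (508,284) and white at (682,284). There is no green block on the bench.
- **Pot and bottle:** one white-lidded pot (728,92) and the bottle (620,110).
- **Lock:** almost closed.

I'll go above the red grip first.

```bash
R='python3 -m crank'
$R '[[1,1,1,0,-0.014],[1,1,1,0,-0.014],[1,1,1,0,-0.014],[1,1,1,0,-0.014],[1,1,1,0,-0.014],[1,1,1,0,-0.014],[1,1,1,0,-0.014],[1,1,1,0,-0.014],[1,1,1,0,-0.014],[1,1,1,0,-0.014],[1,1,1,0,-0.014],[1,1,1,0,-0.014]]' 30
$R '[[1,0.2,1,0,0],[1,0.2,1,0,0],[1,0.2,1,0,0],[1,0.2,1,0,0],[1,0.2,1,0,0],[1,0.2,1,0,0],[1,0.2,1,0,0],[1,0.2,1,0,0],[1,0.2,1,0,0],[1,0.2,1,0,0],[1,0,1,0,0],[1,0,1,0,0]]'
$R '[[1,0,1,0,0],[1,0,1,0,0],[1,0,1,0,0],[1,0,1,0,0],[1,0,1,0,0],[1,0,1,0,0],[1,0,1,0,0],[1,0,1,0,0],[1,0,1,0,0],[1,0,1,0,0],[1,0,1,0,0],[1,0,1,0,0]]'
$R '[[1,0,1,0,0],[1,0,0.5,-0.5,0],[1,0,0,-0.5,0],[1,0,0,0,0],[1,0,0,0,0]]'
python3 - <<'E'
from h import *
s=env.get_state(); print(s["eef_pos"],s["tool_rot"])
p,d,W=grab("wrist"); save("w1",p); np.savez("pics/w1.npz",p=p,W=W)
E
```

```text
time: 1.1
eef_pos: [0.4018, -0.3626, 0.231]
tool_rot: [-0.0, 0.999, -0.046, -0.0]
contact_force: [0.5, 0.2, 0.1]
gripper_width: 0.997
grip_force: 0.0
time: 2.1
eef_pos: [0.4412, -0.1228, 0.2311]
tool_rot: [-0.0, 0.999, -0.045, -0.0]
contact_force: [0.7, 0.9, 0.1]
gripper_width: 1.002
grip_force: 0.0
time: 3.1
eef_pos: [0.4408, 0.1171, 0.2311]
tool_rot: [0.0, 0.999, -0.045, -0.0]
contact_force: [-0.1, -0.3, -0.7]
gripper_width: 1.001
grip_force: 0.0
time: 3.52
eef_pos: [0.4405, 0.1452, 0.2105]
tool_rot: [0.001, 0.999, -0.046, -0.001]
contact_force: [0.5, -0.2, -0.7]
gripper_width: 1.003
grip_force: 0.0
[0.44045586 0.14518682 0.210462  ] [ 8.38407277e-04  9.98949757e-01 -4.57983514e-02 -1.09091543e-03]
```

View pics/w1.png

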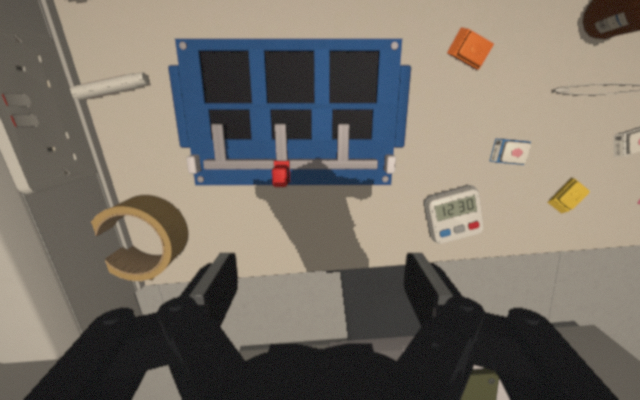

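The wrist view shows the tray square to the tool. The red grip is at (281,174), the middle tongue at (281,143), and the blue block at (511,151). Next I'll measure all of them.

```bash
cat >> h.py <<'E'
def rect(P): return cv2.minAreaRect((P[:,:2]*1000).astype(np.float32))
def tray(p,W):
    hsv=cv2.cvtColor(p,cv2.COLOR_RGB2HSV); g=np.nan_to_num(W,nan=-1)
    m=(hsv[...,0]>100)&(hsv[...,0]<125)&(hsv[...,1]>140)&(hsv[...,2]>50)&(np.abs(g[...,2]-.012)<.008)&(g[...,1]>0.0)
    m=cv2.morphologyEx(m.astype(np.uint8),cv2.MORPH_OPEN,np.ones((3,3)))>0
    n,l,st,c=cv2.connectedComponentsWithStats(m.astype(np.uint8)); m=l==1+st[1:,4].argmax()
    return rect(W[m])
def fr(t,yaw,x,y):
    c,s=np.cos(yaw),np.sin(yaw); return np.array(t)+[c*x-s*y,s*x+c*y]
E
python3 - <<'E'
from h import *
z=np.load("pics/w1.npz"); p,W=z["p"],z["W"]
print(tray(p,W))
hsv=cv2.cvtColor(p,cv2.COLOR_RGB2HSV)
m=((hsv[...,0]<6)|(hsv[...,0]>174))&(hsv[...,1]>150)&(hsv[...,2]>60)&(np.nan_to_num(W[...,2])>.045); m[:,:260]=0;m[:,300:]=0
print("grip top",m.sum(),rect(W[m]),np.nanmedian(W[m],0))
# tongues: height
g=np.nan_to_num(W); m=(g[...,2]>.020)&(g[...,2]<.03)&(g[...,0]>.48)&(g[...,0]<.54)
n,l,st,c=cv2.connectedComponentsWithStats(m.astype(np.uint8))
for i in range(1,n):
    if st[i,4]>60: print("tongue",c[i],rect(W[l==i]))
for (u,v) in [(227,125),(350,125),(352,75),(225,75),(290,75),(511,151)]: print(u,v,W[v,u])
m=(g[...,2]>.006)&(g[...,2]<.02); m[:, :480]=0; m[:120]=0;m[175:]=0; m[:,540:]=0
print("blue blk",rect(W[m]))
E
```

```text
((512.811767578125, 171.6231689453125), (259.64300537109375, 153.84585571289062), 84.63389587402344)
grip top 264 ((452.4349670410156, 188.06826782226562), (15.908239364624023, 20.840517044067383), 80.81849670410156) [0.45314734 0.1875235  0.04923917]
tongue [ 84.52284264 137.55329949] ((509.84295654296875, 400.3619384765625), (59.48977279663086, 2.7802064418792725), 0.23937579989433289)
tongue [218.00306748 138.51533742] ((496.00750732421875, 254.55625915527344), (12.422146797180176, 32.84529495239258), 84.7669906616211)
tongue [280.18076923 135.56923077] ((492.9150695800781, 184.64715576171875), (11.896729469299316, 26.366466522216797), 85.14360809326172)
tongue [342.90147783 132.75369458] ((489.9237976074219, 114.52672576904297), (11.337510108947754, 19.695104598999023), 86.00990295410156)
227 125 [0.50974218 0.24681414 0.00796246]
350 125 [0.49675836 0.10460058 0.00699914]
352 75 [0.55051591 0.09875665 0.00292542]
225 75 [0.56323503 0.24009252 0.00386899]
290 75 [0.55673213 0.1678714  0.00342268]
511 151 [ 0.44996163 -0.08306867  0.01090748]
blue blk ((448.3639831542969, -87.21832275390625), (35.503265380859375, 27.997093200683594), 79.57882690429688)
```

```bash
R='python3 -m crank'
$R '[[1,0.3,1,0,0],[1,0.3,1,0,0],[0,0,0.15,-1,0],[0,0,0,-1,0],[0,0,0,-1,0],[0,0,0,-1,0],[0,0,0,-1,0],[0,0,0,-1,0],[0,0,0,-1,0],[0,0,0,-1,0],[0,0,0,-0.8,0],[0,0,0,0,0]]'
$R '[[-1,0,0,0,0],[-1,0,0,0,0],[-1,0,0,0,0],[-1,0,0,0,0],[-1,0,0,0,0],[-1,0,0,0,0]]'
$R '[[-1,0.02,0.25,0,0],[-1,0.02,0.25,0,0],[-1,0.02,0.25,0,0],[-1,0.02,0.25,0,0],[-1,0.02,0.2,0,0],[-1,0.02,0.2,0,0],[-1,0,0,0,0],[-1,0,0,0,0]]'
```

```text
time: 4.57
eef_pos: [0.4524, 0.1878, 0.0333]
tool_rot: [0.001, 0.999, -0.046, -0.002]
contact_force: [-1.1, -0.0, 0.0]
gripper_width: 0.494
grip_force: 0.0
time: 5.07
eef_pos: [0.454, 0.189, 0.0364]
tool_rot: [-0.0, 0.999, -0.046, 0.001]
contact_force: [0.4, -0.8, 7.1]
gripper_width: 0.175
grip_force: 33.9
time: 5.73
eef_pos: [0.4561, 0.213, 0.0364]
tool_rot: [0.003, 0.999, -0.047, 0.0]
contact_force: [0.4, -8.0, 9.5]
gripper_width: 0.177
grip_force: 34.1
```

```bash
R='python3 -m crank'
$R '[[-1,0,-0.1,0.1,0],[0.2,0,0,0,0],[0.2,0,0,0,0],[0.2,0,0,0,0],[0.2,0,0,1,0],[0.2,0,0,1,0],[0.2,0,-0.5,1,0],[0.2,0,-1,1,0],[0.2,0,-1,1,0],[0.2,0,-1,1,0],[0.2,0,-1,1,0],[0.2,0,0,0,0]]'
python3 - <<'E'
from h import *
print(env.get_state()["eef_pos"])
p,d,W=grab("wrist"); save("w2",p); np.savez("pics/w2.npz",p=p,W=W)
print(tray(p,W)); g=np.nan_to_num(W)
m=(g[...,2]>.020)&(g[...,2]<.03)&(g[...,0]>.48)&(g[...,0]<.54)
n,l,st,c=cv2.connectedComponentsWithStats(m.astype(np.uint8))
for i in range(1,n):
    if st[i,4]>60: print("tongue",c[i],rect(W[l==i]))
dk=(p.max(-1)<60)&(g[...,2]>-.002)&(g[...,2]<.0105)&(g[...,0]>.46)&(g[...,0]<.62)&(g[...,1]>.05)
n,l,st,c=cv2.connectedComponentsWithStats(dk.astype(np.uint8))
for i in range(1,n):
    if st[i,4]>200: print("recess",c[i],rect(W[l==i]),np.median(W[l==i][:,2]))
E
```

```text
time: 6.73
eef_pos: [0.4571, 0.1212, 0.1806]
tool_rot: [0.0, 0.999, -0.048, 0.003]
contact_force: [0.7, -0.5, -0.4]
gripper_width: 0.603
grip_force: 0.0
[0.45707717 0.12124294 0.18064771]
((520.4046020507812, 171.42996215820312), (259.43719482421875, 139.4190216064453), 84.45135498046875)
tongue [ 45.91911765 161.29779412] ((510.0234680175781, 400.2340393066406), (3.8025624752044678, 59.929542541503906), 89.73465728759766)
tongue [166.4729064  163.24630542] ((496.8655700683594, 281.59112548828125), (19.036611557006836, 35.05226135253906), 83.90827178955078)
tongue [233.084375 159.196875] ((494.16729736328125, 208.31610107421875), (12.163103103637695, 28.3114070892334), 85.7042007446289)
tongue [299.96638655 156.18487395] ((490.7967834472656, 138.73092651367188), (11.57564926147461, 21.908708572387695), 86.27948760986328)
recess [195.86130579  95.27591295] ((560.6829833984375, 240.45587158203125), (51.16234588623047, 52.4128532409668), 84.61100006103516) 0.0036993148593258973
recess [264.27713106  94.89598198] ((553.9575805664062, 169.71441650390625), (51.538028717041016, 52.433502197265625), 84.61760711669922) 0.003679662628981839
recess [333.22569706  94.49773926] ((548.1060791015625, 98.60246276855469), (52.33006286621094, 52.36702346801758), 84.52311706542969) 0.0036256038994265105
recess [202.32300163 145.42088091] ((510.02459716796875, 243.97323608398438), (44.82976531982422, 31.415508270263672), 84.82456970214844) 0.00857483612886098
recess [267.36218487 145.0302521 ] ((503.2271423339844, 173.73983764648438), (44.47682571411133, 31.334505081176758), 84.48164367675781) 0.008625661044861288
recess [332.91737649 144.91737649] ((497.0258483886719, 103.01941680908203), (43.689903259277344, 30.2326602935791), 84.44772338867188) 0.00860814080927938
```

View pics/w2.png

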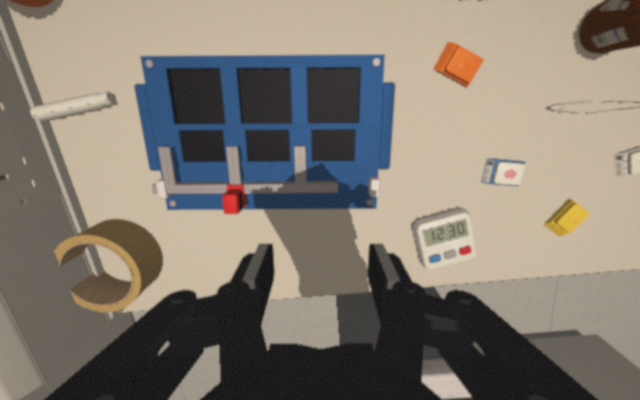

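The lock shows about 24 of 25 mm open: the grip is at (232,202) and the tongues lie between the pockets. I'll pinch it again slightly higher and push to the stop to be sure.

```bash
R='python3 -m crank'
$R '[[0.2,0,1,0,0],[0.2,0,1,0,0],[0.2,0,1,0,0],[0.2,0,1,-1,0],[0.2,0,0.5,-1,0],[0.2,0,0,-1,0],[0.2,0,0,-1,0],[0.2,0,0,-1,0],[0.2,0,0,-1,0],[0.2,0,0,-1,0],[0.2,0,0,0,0]]'
$R '[[-1,0,0,0,0],[-1,0,0,0,0],[-1,0,0,0,0],[-1,0,0,0,0],[-1,0,0,0,0]]'
$R '[[-1,0.02,0.2,0,0],[-1,0.02,0.2,0,0],[-1,0,0.2,0,0],[-1,0,0.2,0,0],[-1,0,0,0,0],[-1,0,0,0,0]]'
```

```text
time: 7.7
eef_pos: [0.4528, 0.216, 0.0338]
tool_rot: [0.001, 0.999, -0.044, -0.003]
contact_force: [-0.3, 0.1, -0.6]
gripper_width: 0.605
grip_force: 0.0
time: 8.12
eef_pos: [0.4555, 0.213, 0.0384]
tool_rot: [0.001, 0.999, -0.046, 0.0]
contact_force: [-0.2, -5.0, 0.6]
gripper_width: 0.176
grip_force: 33.1
time: 8.62
eef_pos: [0.4555, 0.2134, 0.0382]
tool_rot: [0.012, 0.999, -0.052, -0.002]
contact_force: [2.6, -31.9, 8.5]
gripper_width: 0.175
grip_force: 34.6
```

The end stop is confirmed with 32 N of resistance. I'll release, lift and measure the blocks.

```bash
R='python3 -m crank'
$R '[[-1,-0.02,-0.9,0,0],[0.2,0,0,0,0],[0.2,0,0,0,0],[0.2,0,0,0,0],[0.2,0,0,1,0],[0.2,0,0,1,0],[0.2,0,-1,1,0],[0.2,0,-1,1,0],[0.2,0,-1,1,0],[0.2,0,-1,1,0],[0.2,0,-1,0.5,0],[0.2,0,-1,0.5,0]]'
python3 - <<'E'
from h import *
s=env.get_state(); print(s["eef_pos"],s["joints"])
z=np.load("pics/w2.npz"); p,W=z["p"],z["W"]; g=np.nan_to_num(W)
m=(g[...,2]>.005)&(g[...,2]<.02); m[:, :470]=0; m[:145]=0;m[195:]=0; m[:,540:]=0
print("blue",rect(W[m]))
E
```

```text
time: 9.62
eef_pos: [0.4571, 0.0945, 0.179]
tool_rot: [-0.001, 0.999, -0.044, 0.002]
contact_force: [0.2, -1.5, -0.2]
gripper_width: 0.597
grip_force: 0.0
[0.45714864 0.09448709 0.178971  ] [-0.28214731  0.57485668 -0.03052584  2.09360691  0.0343165   0.46953519
 -1.9972381 ]
blue ((448.29364013671875, -87.29849243164062), (36.012489318847656, 28.6087646484375), 79.60848236083984)
```

```bash
R='python3 -m crank'
$R '[[0.2,-0.03,-0.76,-0.25,0.059],[0.2,-0.03,-0.76,-0.25,0.059],[0.2,-0.03,-0.76,-0.25,0.059],[0.2,-0.03,-0.76,-0.25,0.059],[0.2,-0.03,-0.76,-0.25,0.059],[0.2,-0.03,-0.76,-0.25,0.059],[0.2,-0.03,-0.76,-0.25,0.059],[0.2,-0.03,-0.76,-0.25,0.059],[0.2,-0.03,-0.76,-0.25,0.059],[0.2,-0.03,-0.76,-0.25,0.059],[0.2,-0.03,-0.76,-0.25,0.059],[0.2,-0.03,-0.76,-0.25,0.059]]'
$R '[[0.2,0,0,0,0],[0.2,0,0,0,0]]'
python3 - <<'E'
from h import *
p,d,W=grab("wrist"); save("w3",p); np.savez("pics/w3.npz",p=p,W=W)
g=np.nan_to_num(W); m=(g[...,2]>.003)&(g[...,2]<.014)&(abs(g[...,0]-.449)<.05)&(abs(g[...,1]+.087)<.05)
n,l,st,c=cv2.connectedComponentsWithStats(m.astype(np.uint8))
for i in range(1,n):
    if st[i,4]>300: print(c[i],st[i],rect(W[l==i]))
E
```

```text
time: 10.62
eef_pos: [0.4506, -0.0884, 0.1176]
tool_rot: [0.001, 0.765, 0.644, 0.002]
contact_force: [0.8, 1.2, 0.1]
gripper_width: 0.599
grip_force: 0.0
time: 10.78
eef_pos: [0.4498, -0.0885, 0.1175]
tool_rot: [0.0, 0.769, 0.64, 0.001]
contact_force: [-1.5, 0.5, -0.7]
gripper_width: 0.598
grip_force: 0.0
[316.07732865 194.543058  ] [ 301  174   32   41 1138] ((447.4962158203125, -87.1331558227539), (38.349063873291016, 28.20527458190918), 78.63585662841797)
```

View pics/w3.png

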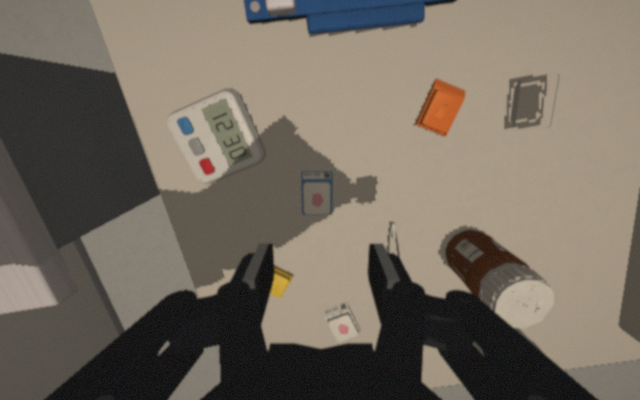

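The blue block is at (316,194), aligned between the fingers. I'll descend and grip.

```bash
R='python3 -m crank'
$R '[[0.2,-0.12,0.1,-1,0],[0.2,0,0,-1,0],[0.2,0,0,-1,0],[0.2,0,0,-1,0],[0.2,0,0,-1,0],[0.2,0,0,-0.6,0],[0.2,0,0,0,0],[-1,0,0,0,0],[-1,0,0,0,0],[-1,0,0,0,0],[-1,0,0,0,0],[-1,0,0,0,0]]'
$R '[[-1,0,0,1,0],[-1,0,0,1,0],[-1,0,0,1,0],[-1,0,0,1,0],[-1,0,0,0,0]]'
```

```text
time: 11.83
eef_pos: [0.4477, -0.0877, 0.0108]
tool_rot: [0.0, 0.768, 0.641, 0.0]
contact_force: [-0.6, 0.6, 0.7]
gripper_width: 0.0
grip_force: 0.0
time: 12.25
eef_pos: [0.4486, -0.0881, 0.0932]
tool_rot: [0.001, 0.768, 0.64, 0.001]
contact_force: [1.3, 0.2, 1.5]
gripper_width: 0.001
grip_force: 0.0
```

The grip missed: the fingers closed over the top because the open tips stand back from the TCP. I'll look again and go about 6 mm lower.

```bash
cat > blk.py <<'E'
from h import *
import sys
x,y=map(float,sys.argv[1:3])
s=env.get_state(); q=s["tool_rot"]; print("tcp",np.round(s["eef_pos"],4),"toolx deg",np.degrees(2*np.arctan2(q[2],q[1])),"t",s["time"])
p,d,W=grab("wrist"); save(sys.argv[3],p)
g=np.nan_to_num(W); m=(g[...,2]>.003)&(g[...,2]<.014)&(abs(g[...,0]-x)<.06)&(abs(g[...,1]-y)<.06)
n,l,st,c=cv2.connectedComponentsWithStats(m.astype(np.uint8))
for i in range(1,n):
    if st[i,4]>200: print(c[i],rect(W[l==i]),np.median(p[l==i],0))
E
python3 -m crank '[[-0.1,0,0,1,0],[-0.1,0,0,0,0],[-0.1,0,0,0,0],[-0.1,0,0,0,0]]'; python3 blk.py .448 -.087 w4
```

```text
time: 12.58
eef_pos: [0.447, -0.0879, 0.1097]
tool_rot: [-0.0, 0.768, 0.641, -0.001]
contact_force: [0.8, 0.2, 0.4]
gripper_width: 0.449
grip_force: 0.0
tcp [ 0.447  -0.0879  0.1097] toolx deg 79.71692712265167 t 12.5833
[319.76955425 196.27165685] ((447.7091369628906, -86.66796875), (37.16815948486328, 28.591665267944336), 79.89205169677734) [106.  97.  87.]
```

```bash
R='python3 -m crank'
$R '[[-0.1,0,0,-1,0],[-0.1,0,0.05,-1,0],[-0.1,0,0,-1,0],[-0.1,0,0,-1,0],[-0.1,0,0,-1,0],[-0.1,0,0,-0.4,0],[-0.1,0,0,0,0]]'
```

```text
time: 13.22
eef_pos: [0.4463, -0.0866, 0.0004]
tool_rot: [-0.001, 0.766, 0.642, -0.004]
contact_force: [1.4, 0.1, -0.2]
gripper_width: 0.452
grip_force: 0.0
```

```bash
R='python3 -m crank'
$R '[[-1,0,0,-0.03,0],[-1,0,0,0,0],[-1,0,0,0,0],[-1,0,0,0,0],[-1,0,0,0,0]]'
$R '[[-1,0,0,1,0],[-1,0,0,1,0],[-1,0,0,1,0],[-1,0,0,0,0]]'
```

```text
time: 13.63
eef_pos: [0.4481, -0.0868, 0.0023]
tool_rot: [-0.001, 0.768, 0.641, -0.0]
contact_force: [-0.4, 0.7, -0.5]
gripper_width: 0.324
grip_force: 29.9
time: 13.97
eef_pos: [0.4493, -0.0872, 0.0637]
tool_rot: [0.001, 0.768, 0.64, 0.001]
contact_force: [0.8, -0.4, 0.1]
gripper_width: 0.322
grip_force: 29.9
```

Blue is held at 27 mm width. Next, carry it to pocket_0 at about (0.497, 0.1025).

```bash
R='python3 -m crank'
$R '[[-1,0.24,0.95,0.2,0.0042],[-1,0.24,0.95,0.2,0.0042],[-1,0.24,0.95,0,0.0042],[-1,0.24,0.95,0,0.0042],[-1,0.24,0.95,0,0.0042],[-1,0.24,0.95,0,0.0042],[-1,0.24,0.95,0,0.0042],[-1,0.24,0.95,0,0.0042],[-1,0.24,0.95,0,0.0042],[-1,0.24,0.95,0,0.0042],[-1,0,0,0,0],[-1,0,0,0,0]]'
$R '[[-1,0,0,-1,0],[-1,0,0,-0.8,0],[-1,0,0,0,0],[-1,0,0,0,0]]'
```

```text
time: 14.97
eef_pos: [0.4961, 0.1041, 0.0686]
tool_rot: [-0.0, 0.738, 0.675, -0.0]
contact_force: [0.3, -0.5, -0.7]
gripper_width: 0.32
grip_force: 29.9
time: 15.3
eef_pos: [0.4952, 0.1015, 0.0324]
tool_rot: [-0.0, 0.739, 0.674, -0.002]
contact_force: [-0.2, -0.2, -0.3]
gripper_width: 0.321
grip_force: 29.9
```

```bash
R='python3 -m crank'
$R '[[-1,0.07,0,-0.5,0],[-1,0,0,-0.5,0],[-1,0,0,0,0],[-1,0,0,0,0]]'
$R '[[-0.1,0,0,0,0],[-0.1,0,0,0,0],[-0.1,0,0,0,0],[-0.1,0,0,0.5,0],[-0.1,0,0,1,0],[-0.1,0,0,1,0],[-0.1,0,-1,1,0],[-0.1,0,-1,1,0],[-0.1,0,-1,0,0]]'
python3 - <<'E'
from h import *
s=env.get_state();print(s["eef_pos"],s["joints"])
p,d,W=grab("wrist"); save("w5",p)
E
```

```text
time: 15.63
eef_pos: [0.4976, 0.1028, 0.013]
tool_rot: [-0.0, 0.739, 0.674, -0.001]
contact_force: [-0.1, 0.1, 0.8]
gripper_width: 0.32
grip_force: 29.9
time: 16.38
eef_pos: [0.4992, 0.0433, 0.1068]
tool_rot: [0.001, 0.738, 0.675, 0.002]
contact_force: [0.0, -0.1, -0.3]
gripper_width: 0.453
grip_force: 0.0
[0.49918198 0.04332757 0.10683343] [ 0.18122818  0.79555392 -0.59633098  2.03393002  0.84193456  0.56806068
 -1.10720953]
```

View pics/w5.png

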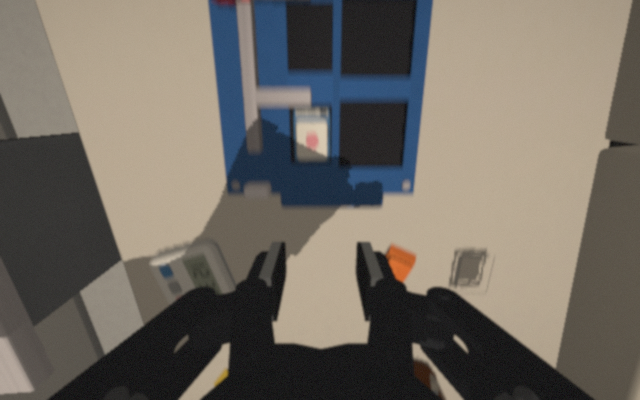

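Blue lies in pocket_0 at (312,135). Now to the white block.

```bash
R='python3 -m crank'
$R '[[-0.1,-0.23,-1,0.1,0],[-0.1,-0.23,-1,0.1,0],[-0.1,-0.23,-1,0.1,0],[-0.1,-0.23,-1,0.1,0],[-0.1,-0.23,-1,0.1,0],[-0.1,-0.23,-1,0,0],[-0.1,-0.23,-1,0,0],[-0.1,-0.23,-1,0,0],[-0.1,-0.23,-1,0,0],[-0.1,-0.23,-1,0,0],[-0.1,-0.23,-1,0,0],[-0.1,-0.23,-1,0,0]]'
$R '[[-0.1,0,-1,0,0],[-0.1,0,-0.8,0,0],[-0.1,0,0,0,0],[-0.1,0,0,0,0]]'
python3 blk.py .444 -.234 w6
```

```text
time: 17.43
eef_pos: [0.4418, -0.1977, 0.1135]
tool_rot: [-0.0, 0.739, 0.674, -0.001]
contact_force: [0.5, -0.8, -0.9]
gripper_width: 0.452
grip_force: 0.0
time: 17.77
eef_pos: [0.442, -0.2332, 0.1132]
tool_rot: [-0.0, 0.739, 0.673, -0.001]
contact_force: [-0.0, 0.8, 1.4]
gripper_width: 0.454
grip_force: 0.0
tcp [ 0.442  -0.2332  0.1132] toolx deg 84.65200733025914 t 17.7667
[253.71659919 143.19433198] ((393.4154968261719, -181.60653686523438), (15.069461822509766, 18.74278450012207), 89.97674560546875) [107.  88.  38.]
[324.9375 196.7925] ((447.26678466796875, -233.96189880371094), (28.504714965820312, 37.755348205566406), 13.542475700378418) [107.  99.  88.]
```

View pics/w6.png

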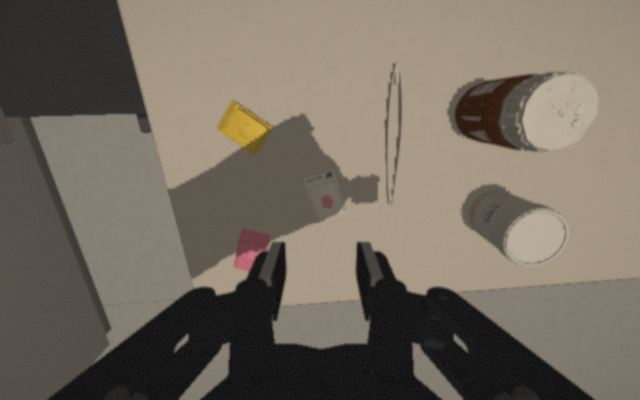

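The white block is at (325,197), with its length at 103.5°. Turn +19°, descend and grip.

```bash
R='python3 -m crank'
$R '[[-0.1,0.12,0,-0.6,0.052],[-0.1,0.12,0,-1,0.052],[-0.1,0,0,-1,0.053],[-0.1,0,0,-1,0],[-0.1,0,0,-1,0],[-0.1,0,0,-0.6,0],[-0.1,0,0,-0.4,0],[-0.1,0,0,0,0]]'
$R '[[-1,0,0,0,0],[-1,0,0,0,0],[-1,0,0,0,0],[-1,0,0,0,0],[-1,0,0,0,0]]'
```

```text
time: 18.48
eef_pos: [0.4467, -0.2305, -0.0001]
tool_rot: [-0.002, 0.617, 0.787, -0.001]
contact_force: [-0.6, 0.3, -0.2]
gripper_width: 0.452
grip_force: 0.0
time: 18.9
eef_pos: [0.4474, -0.233, 0.0014]
tool_rot: [0.0, 0.618, 0.786, -0.001]
contact_force: [-0.5, 0.7, 0.1]
gripper_width: 0.322
grip_force: 30.6
```

```bash
R='python3 -m crank'
$R '[[-1,0,0,1,0],[-1,0,0,1,0],[-1,0,0,1,0],[-1,0.14,1,0.5,-0.013],[-1,0.14,1,0,-0.013],[-1,0.14,1,0,-0.013],[-1,0.14,1,0,-0.013],[-1,0.14,1,0,-0.013],[-1,0.14,1,0,-0.013],[-1,0.14,1,0,-0.013],[-1,0.14,1,0,-0.013],[-1,0.14,1,0,-0.013]]'
$R '[[-1,0.14,1,0,-0.013],[-1,0.14,1,0,-0.013],[-1,0.14,1,0,-0.014],[-1,0.14,1,0,0],[-1,0.14,1,0,0],[-1,0.14,1,0,0],[-1,0.14,1,0,0],[-1,0.14,1,0,0],[-1,0.14,1,0,0],[-1,0.14,1,0,0],[-1,0.14,1,0,0],[-1,0,0.3,0,0]]'
$R '[[-1,0,0,-1,0],[-1,0,0,-0.8,0],[-1,0,0,0,0],[-1,0,0,0,0]]'
```

```text
time: 19.9
eef_pos: [0.4724, -0.052, 0.0712]
tool_rot: [-0.0, 0.71, 0.704, -0.001]
contact_force: [0.1, -0.6, -0.1]
gripper_width: 0.324
grip_force: 30.6
time: 20.9
eef_pos: [0.5037, 0.1777, 0.0717]
tool_rot: [-0.001, 0.738, 0.675, 0.002]
contact_force: [0.1, 1.5, 0.3]
gripper_width: 0.326
grip_force: 30.7
time: 21.23
eef_pos: [0.5025, 0.1719, 0.0346]
tool_rot: [-0.0, 0.739, 0.674, -0.002]
contact_force: [0.0, -0.2, -0.5]
gripper_width: 0.319
grip_force: 30.6
```

```bash
R='python3 -m crank'
$R '[[-1,0.05,0.04,-0.5,0],[-1,0,0,-0.6,0],[-1,0,0,0,0],[-1,0,0,0,0]]'
$R '[[-0.1,0,0,0,0],[-0.1,0,0,0,0],[-0.1,0,0,0,0],[-0.1,0,0,0.5,0],[-0.1,0,0,1,0],[-0.1,0,0,1,0],[-0.1,0,-1,1,0],[-0.1,0,-1,1,0],[-0.1,0,-1,1,0],[-0.1,0,-1,0,0],[-0.1,0,0,0,0]]'
python3 - <<'E'
from h import *
p,d,W=grab("wrist"); save("w7",p)
g=np.nan_to_num(W)
for (x,y) in [(.497,.103),(.5034,.1737)]:
    m=(g[...,2]>.0155)&(g[...,2]<.0225)&(abs(g[...,0]-x)<.025)&(abs(g[...,1]-y)<.026); print(rect(W[m]),np.median(W[m][:,2]))
p,d,W=grab("top"); np.savez("pics/top1.npz",p=p,W=W); g=np.nan_to_num(W)
for (x,y) in [(.578,-.167),(.593,-.258)]:
    m=(g[...,2]>.055)&(abs(g[...,0]-x)<.04)&(abs(g[...,1]-y)<.04); print(cv2.minEnclosingCircle((W[m][:,:2]*1000).astype(np.float32)),np.median(W[m],0))
E
```

```text
time: 21.57
eef_pos: [0.5042, 0.1738, 0.0125]
tool_rot: [-0.0, 0.739, 0.674, -0.001]
contact_force: [-1.4, -0.1, 0.6]
gripper_width: 0.32
grip_force: 30.6
time: 22.48
eef_pos: [0.5044, 0.0883, 0.1242]
tool_rot: [0.002, 0.741, 0.672, -0.002]
contact_force: [-1.0, -1.0, 0.7]
gripper_width: 0.449
grip_force: 0.0
((498.20880126953125, 97.93286895751953), (32.26743698120117, 26.477609634399414), 85.2442855834961) 0.01925083887915735
((504.7887878417969, 169.06700134277344), (33.643096923828125, 27.899166107177734), 84.85588073730469) 0.019292041663788798
((581.0895385742188, -171.3396453857422), 23.347972869873047) [ 0.57871959 -0.16907626  0.08538418]
((598.3316040039062, -262.48284912109375), 24.538330078125) [ 0.59823504 -0.26258173  0.06195275]
```

View pics/w7.png

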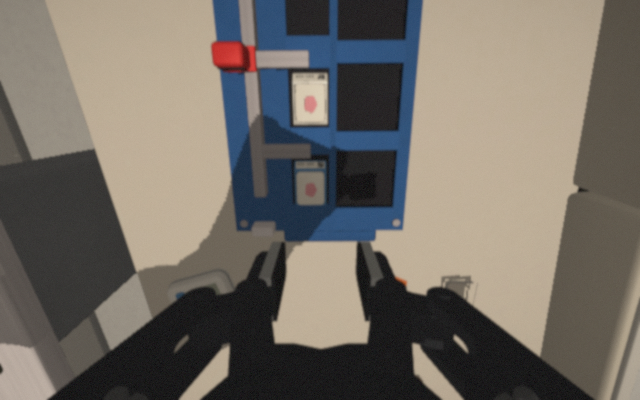

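Both blocks lie flat in pockets 0 and 1, at (311,190) and (310,101). Next the bottle at about (0.580, −0.170).

```bash
R='python3 -m crank'
$R '[[1,0,-1,1,0],[1,0.34,-1,1,0],[1,0.34,-1,0.3,0],[1,0.34,-1,0,0],[1,0.34,-1,0,0],[1,0.34,-1,0,0],[1,0.34,-1,0,0],[1,0.34,-1,0,0],[1,0.34,-1,0,0],[1,0.34,-1,0,0],[1,0.34,-1,0,0],[1,0.4,-1,0,0]]'
$R '[[1,0,-0.9,0,0],[1,0,0,0,0],[1,0,0,0,0]]'
cat > pot.py <<'E'
from h import *
import sys
p,d,W=grab("wrist"); save(sys.argv[1],p); g=np.nan_to_num(W)
for nm,x,y,h in [("bottle",.58,-.17,.085),("pot",.598,-.262,.062)]:
    m=(abs(g[...,2]-h)<.006)&(abs(g[...,0]-x)<.05)&(abs(g[...,1]-y)<.05)
    if m.sum()>50: print(nm,m.sum(),cv2.minEnclosingCircle((W[m][:,:2]*1000).astype(np.float32)),np.median(W[m],0))
E
python3 pot.py w8
```

```text
time: 23.58
eef_pos: [0.5805, -0.1452, 0.1689]
tool_rot: [-0.001, 0.738, 0.675, -0.0]
contact_force: [0.1, 0.1, 0.3]
gripper_width: 1.003
grip_force: 0.0
time: 23.83
eef_pos: [0.5801, -0.1635, 0.1685]
tool_rot: [-0.001, 0.739, 0.674, -0.001]
contact_force: [-1.4, 0.9, 0.1]
gripper_width: 0.995
grip_force: 0.0
bottle 1991 ((584.767822265625, -171.78485107421875), 22.516281127929688) [ 0.58502471 -0.16993715  0.08519879]
pot 1590 ((600.5797119140625, -262.6697998046875), 24.30307388305664) [ 0.60082167 -0.26081969  0.0607172 ]
```

View pics/w8.png

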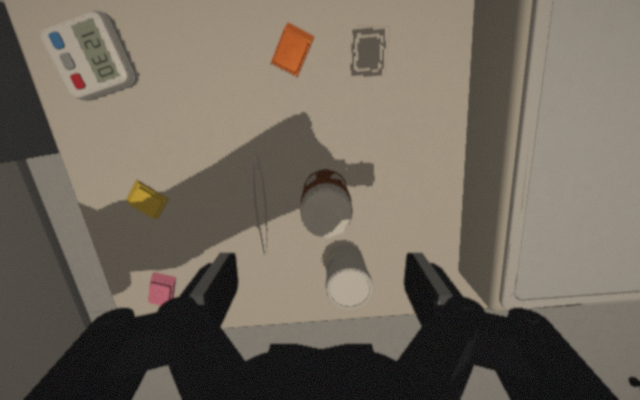

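The bottle is at (326,203) and the pot at (348,275), both clear of the fingers. I'll descend on the bottle.

```bash
R='python3 -m crank'
$R '[[1,0.15,-0.38,0,0],[1,0,0,-1,0],[1,0,0,-1,0],[1,0,0,-1,0],[1,0,0,-1,0],[1,0,0,-1,0],[1,0,0,-1,0],[1,0,0,-1,0],[1,0,0,0,0]]' 40
$R '[[-1,0,0,0,0],[-1,0,0,0,0],[-1,0,0,0,0],[-1,0,0,0,0],[-1,0,0,0,0],[-1,0,0,0,0]]'
$R '[[-1,0,0,1,0],[-1,0,0,1,0],[-1,0,0,1,0],[-1,0,0,1,0],[-1,0,0,0,0]]'
```

```text
time: 24.63
eef_pos: [0.5808, -0.1704, 0.0256]
tool_rot: [-0.003, 0.738, 0.675, -0.003]
contact_force: [-0.0, -0.8, 0.3]
gripper_width: 0.997
grip_force: 0.0
time: 25.13
eef_pos: [0.5842, -0.1715, 0.0306]
tool_rot: [0.001, 0.739, 0.674, 0.0]
contact_force: [-1.4, 0.2, 6.0]
gripper_width: 0.515
grip_force: 40.8
time: 25.55
eef_pos: [0.5858, -0.1717, 0.1133]
tool_rot: [0.002, 0.739, 0.674, 0.002]
contact_force: [0.8, 0.1, -1.0]
gripper_width: 0.512
grip_force: 41.3
```

```bash
R='python3 -m crank'
$R '[[-1,-0.1,1,0,0],[-1,-0.1,1,0,0],[-1,-0.1,1,0,0],[-1,-0.1,1,0,0],[-1,-0.1,1,0,0],[-1,-0.1,1,0,0],[-1,-0.1,1,0,0],[-1,-0.1,1,0,0],[-1,-0.1,1,0,0],[-1,-0.1,1,0,0],[-1,-0.1,1,0,0],[-1,-0.1,1,0,0]]'
$R '[[-1,-0.1,1,0,0],[-1,-0.1,1,0,0],[-1,0,0,0,0],[-1,0,0,0,0],[-1,0,0,0,0]]'
python3 - <<'E'
from h import *
def rec(p,W):
    g=np.nan_to_num(W,nan=-1)
    dk=(p.max(-1)<60)&(g[...,2]>-.004)&(g[...,2]<.0105)&(g[...,0]>.51)&(g[...,0]<.62)&(g[...,1]>.05)&(g[...,1]<.3)
    n,l,st,c=cv2.connectedComponentsWithStats(dk.astype(np.uint8))
    for i in range(1,n):
        if st[i,4]>150: print("recess",c[i],rect(W[l==i]),st[i,4])
z=np.load("pics/top1.npz"); rec(z["p"],z["W"])
print(env.get_state()["eef_pos"]); p,d,W=grab("wrist"); save("w9",p); rec(p,W)
g=np.nan_to_num(W); m=(g[...,2]>.07)&(g[...,2]<.3); print(m.sum())
E
```

```text
time: 26.55
eef_pos: [0.5587, 0.069, 0.1085]
tool_rot: [-0.0, 0.739, 0.674, -0.001]
contact_force: [-0.3, 0.8, -1.3]
gripper_width: 0.516
grip_force: 41.3
time: 26.97
eef_pos: [0.5549, 0.107, 0.1085]
tool_rot: [0.0, 0.739, 0.674, -0.002]
contact_force: [0.0, -1.5, -1.7]
gripper_width: 0.513
grip_force: 41.3
[0.55493169 0.10699859 0.10849612]
recess [253.07137707  30.71160779] ((517.24462890625, 240.9307098388672), (43.53197479248047, 17.408531188964844), 85.36241912841797) 1387
recess [309.95961806  34.5343147 ] ((559.65185546875, 236.3572998046875), (48.08189392089844, 54.2808952331543), 84.7568588256836) 5027
recess [310.65478945 128.07010643] ((553.456298828125, 167.6650848388672), (53.22089385986328, 54.3226432800293), 84.82181549072266) 4322
recess [308.25137279 194.71079927] ((547.5374755859375, 101.48059844970703), (43.89128494262695, 54.30241012573242), 84.9027099609375) 1639
73061
```

View pics/w9.png

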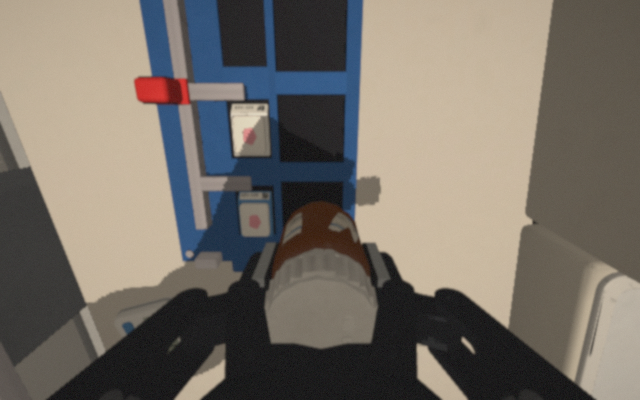

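Well_1 shows fully at (310,128), giving a centre near (0.5535, 0.1685). I'll place the bottle there.

```bash
R='python3 -m crank'
$R '[[-1,0,1,0,0],[-1,0,1,0,0],[-1,-0.07,1.0,0,0],[-1,0,0.05,0,0],[-1,0,0,-0.8,0],[-1,0,0,-0.8,0],[-1,0,0,-0.8,0],[-1,0,0,0,0],[-1,0,0,0,0]]'
```

```text
time: 27.77
eef_pos: [0.5534, 0.1675, 0.0603]
tool_rot: [-0.0, 0.739, 0.674, -0.002]
contact_force: [0.1, 1.0, -0.4]
gripper_width: 0.515
grip_force: 41.3
```

```bash
R='python3 -m crank'
$R '[[-1,0,0.04,-0.5,0],[-1,0,0,-0.5,0],[-1,0,0,-0.2,0],[-1,0,0,0,0],[-1,0,0,0,0]]'
```

```text
time: 28.18
eef_pos: [0.5536, 0.1701, 0.0367]
tool_rot: [-0.0, 0.739, 0.674, -0.001]
contact_force: [0.4, 1.2, -1.1]
gripper_width: 0.514
grip_force: 41.3
```

```bash
R='python3 -m crank'
$R '[[-1,0,0,-0.1,0],[0.6,0,0,0,0],[0.6,0,0,0,0],[0.6,0,0,0,0],[0.6,0,0,1,0],[0.6,0,0,1,0],[0.6,0,0,1,0],[0.6,0,0,1,0],[0.6,0,0,1,0],[0.6,0,0,1,0],[1,0.1,-1,0,0],[1,0.1,-1,0,0]]'
$R '[[1,0.1,-1,0,0],[1,0.1,-1,0,0],[1,0.1,-1,0,0],[1,0.1,-1,0,0],[1,0.1,-1,0,0],[1,0.1,-1,0,0],[1,0.1,-1,0,0],[1,0.1,-1,0,0],[1,0.1,-1,0,0],[1,0.1,-1,0,0],[1,0.1,-1,0,0],[1,0.1,-1,0,0]]'
$R '[[1,0.1,-1,0,0],[1,0.1,-1,0,0],[1,0.1,-1,0,0],[1,0.1,-1,0,0],[1,0.1,-1,0,0],[1,0.1,-1,0,0],[1,0.1,-1,0,0],[1,0.1,-0.5,0,0],[1,0,0,0,0],[1,0,0,0,0]]'
python3 pot.py w10
```

```text
time: 29.18
eef_pos: [0.5585, 0.1319, 0.157]
tool_rot: [0.0, 0.738, 0.675, 0.001]
contact_force: [1.2, -1.6, 0.5]
gripper_width: 0.999
grip_force: 0.0
time: 30.18
eef_pos: [0.5818, -0.1109, 0.1553]
tool_rot: [-0.0, 0.739, 0.674, -0.001]
contact_force: [-0.1, 0.1, -0.1]
gripper_width: 0.997
grip_force: 0.0
time: 31.02
eef_pos: [0.5977, -0.2593, 0.1549]
tool_rot: [-0.001, 0.739, 0.674, -0.0]
contact_force: [-0.8, -0.3, -0.2]
gripper_width: 0.998
grip_force: 0.0
pot 2283 ((600.8670043945312, -263.2116394042969), 24.158308029174805) [ 0.60091859 -0.26193826  0.0607493 ]
```

```bash
R='python3 -m crank'
$R '[[1,0.12,-0.16,0,0],[1,0,0,-1,0],[1,0,0,-1,0],[1,0,0,-1,0],[1,0,0,-1,0],[1,0,0,-1,0],[1,0,0,-1,0],[1,0,0,-1,0],[1,0,0,0,0]]'
$R '[[-1,0,0,0,0],[-1,0,0,0,0],[-1,0,0,0,0],[-1,0,0,0,0],[-1,0,0,0,0],[-1,0,0,0,0]]'
$R '[[-1,0,0,1,0],[-1,0,0,1,0],[-1,0,0,1,0],[-1,0,0,1,0],[-1,-0.1,1,0,0],[-1,-0.1,1,0,0],[-1,-0.1,1,0,0],[-1,-0.1,1,0,0],[-1,-0.1,1,0,0],[-1,-0.1,1,0,0],[-1,-0.1,1,0,0],[-1,-0.1,1,0,0]]'
```

```text
time: 31.82
eef_pos: [0.5976, -0.2612, 0.0112]
tool_rot: [-0.003, 0.738, 0.675, -0.002]
contact_force: [-0.3, -0.4, -0.0]
gripper_width: 0.998
grip_force: 0.0
time: 32.32
eef_pos: [0.6013, -0.263, 0.0168]
tool_rot: [0.001, 0.739, 0.674, 0.0]
contact_force: [-0.8, 0.9, 7.1]
gripper_width: 0.531
grip_force: 41.2
time: 33.32
eef_pos: [0.5839, -0.1024, 0.0953]
tool_rot: [-0.0, 0.739, 0.674, -0.001]
contact_force: [0.5, 0.3, -0.6]
gripper_width: 0.531
grip_force: 41.3
```

```bash
R='python3 -m crank'
python3 -c "
from h import *
print(np.round(eyes.camera_model('wrist')['tool_from_camera'],3))"
$R '[[-1,-0.18,1,0,0],[-1,-0.18,1,0,0],[-1,-0.18,1,0,0],[-1,-0.18,1,0,0],[-1,-0.18,1,0,0],[-1,-0.18,1,0,0],[-1,-0.18,1,0,0],[-1,-0.18,1,0,0],[-1,-0.18,1,0,0],[-1,-0.18,1,0,0],[-1,0,0,0,0],[-1,0,0,0,0]]'
```

```text
[[ 0.001 -0.953 -0.304  0.077]
 [ 1.     0.001  0.001  0.001]
 [-0.    -0.304  0.953 -0.142]
 [ 0.     0.     0.     1.   ]]
time: 34.32
eef_pos: [0.548, 0.0985, 0.0955]
tool_rot: [-0.0, 0.738, 0.675, -0.0]
contact_force: [0.3, -0.6, -1.6]
gripper_width: 0.533
grip_force: 41.3
```

```bash
R='python3 -m crank'
$R '[[-1,-0.04,0.02,-1,0],[-1,0,0,-1,0],[-1,0,0,-0.5,0],[-1,0,0,0,0],[-1,0,0,-0.5,0],[-1,0,0,-0.5,0],[-1,0,0,-0.15,0],[-1,0,0,0,0],[-1,0,0,0,0]]'
```

```text
time: 35.07
eef_pos: [0.5474, 0.0974, 0.022]
tool_rot: [-0.0, 0.739, 0.674, -0.001]
contact_force: [-0.3, 0.1, -0.8]
gripper_width: 0.53
grip_force: 41.2
```

```bash
R='python3 -m crank'
$R '[[-1,0,0,-0.08,0],[0.6,0,0,0,0],[0.6,0,0,0,0],[0.6,0,0,0,0],[0.6,0,0,1,0],[0.6,0,0,1,0],[0.6,0,0,1,0],[0.6,0,0,1,0],[0.6,0,0,1,0],[0.2,0,0,1,0],[0.2,0,0,1,0],[0.2,-1,-0.5,1,0]]'
$R '[[0.2,-1,0,0.5,-0.0625],[0.2,-1,0,0.5,-0.0625],[0.2,-1,0,0,-0.0625],[0.2,-0.8,0,0,-0.0625],[0.2,0,0,0,-0.0625],[0.2,0,0,0,-0.0625],[0.2,0,0.5,0,-0.0625],[0.2,0,0.5,0,-0.0625],[0.2,0,0.5,0,-0.0625],[0.2,0,0.5,0,-0.0625],[0.2,0,0,0,-0.0625],[0.2,0,0,0,-0.0625]]'
$R '[[0.2,0,0,0,0],[0.2,0,0,0,0]]'
python3 - <<'E'
from h import *
s=env.get_state(); print(s["eef_pos"],s["joints"])
p,d,W=grab("wrist"); save("w11",p); hsv=cv2.cvtColor(p,cv2.COLOR_RGB2HSV)
m=((hsv[...,0]<6)|(hsv[...,0]>174))&(hsv[...,1]>150)&(hsv[...,2]>60)&(np.nan_to_num(W[...,2])>.045)&(np.nan_to_num(W[...,2])<.055)
print("grip",rect(W[m]),m.sum())
E
```

```text
time: 36.07
eef_pos: [0.5306, 0.0899, 0.182]
tool_rot: [-0.0, 0.739, 0.674, 0.003]
contact_force: [1.5, 0.7, 0.9]
gripper_width: 0.597
grip_force: 0.0
time: 37.07
eef_pos: [0.4512, 0.1284, 0.2007]
tool_rot: [-0.001, 1.0, -0.012, -0.0]
contact_force: [-0.2, 0.5, -0.1]
gripper_width: 0.603
grip_force: 0.0
time: 37.23
eef_pos: [0.4512, 0.1275, 0.2006]
tool_rot: [-0.001, 1.0, -0.008, -0.0]
contact_force: [0.5, 0.5, 0.1]
gripper_width: 0.6
grip_force: 0.0
[0.45123434 0.12747758 0.2005674 ] [-0.16093563  0.55253587 -0.32548733  2.05234872  0.30803755  0.58214619
 -2.28770088]
grip ((453.6424560546875, 204.35931396484375), (15.053180694580078, 20.807981491088867), 84.74172973632812) 281
```

View pics/w11.png

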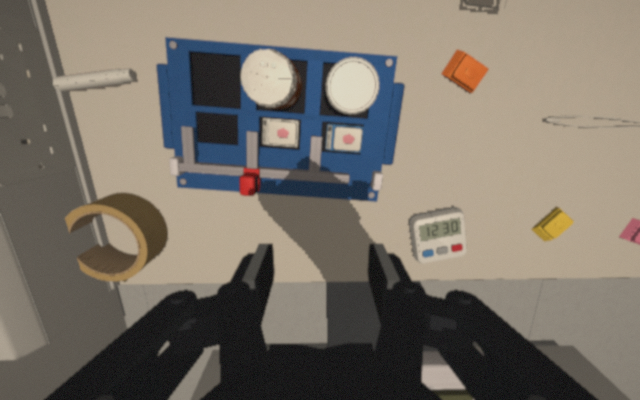

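The bottle is at (270,78), the pot at (352,86), and both blocks are in place. The lock reached its open stop before the blocks. It then slipped back several mm, because I commanded a −y step while the fingers were still shut on the grip. The blocks still went in flat and unobstructed. Next I'll pinch the grip at (249,182) and slide it home.

```bash
R='python3 -m crank'
$R '[[0.2,0.1,1,0,-0.02],[0.2,0,1,0,-0.017],[0.2,0,1,-1,0],[0.2,0,0.85,-1,0],[0.2,0,0,-1,0],[0.2,0,0,-1,0],[0.2,0,0,-1,0],[0.2,0,0,-1,0],[0.2,0,0,-1,0],[0.2,0,0,-1,0],[0.2,0,0,-0.2,0],[0.2,0,0,0,0]]' 30
$R '[[-1,0,0,0,0],[-1,0,0,0,0],[-1,0,0,0,0],[-1,0,0,0,0],[-1,0,0,0,0]]'
```

```text
time: 38.28
eef_pos: [0.4525, 0.204, 0.0353]
tool_rot: [-0.0, 0.999, -0.048, -0.002]
contact_force: [0.2, 0.7, 0.8]
gripper_width: 0.603
grip_force: 0.0
time: 38.7
eef_pos: [0.454, 0.2048, 0.0376]
tool_rot: [-0.001, 0.999, -0.049, 0.001]
contact_force: [0.3, 0.8, 6.0]
gripper_width: 0.174
grip_force: 33.9
```

```bash
R='python3 -m crank'
$R '[[-1,-0.02,-0.2,0,0],[-1,-0.02,-0.2,0,0],[-1,-0.02,-0.2,0,0],[-1,-0.02,-0.2,0,0],[-1,0,0,0,0],[-1,0,0,0,0]]'
```

```text
time: 39.2
eef_pos: [0.4526, 0.1885, 0.0376]
tool_rot: [-0.001, 0.999, -0.049, 0.001]
contact_force: [-1.1, -1.6, 6.7]
gripper_width: 0.176
grip_force: 33.9
```

```bash
R='python3 -m crank'
$R '[[-1,-0.01,-0.15,0,0],[-1,-0.01,-0.15,0,0],[-1,-0.01,-0.15,0,0],[-1,0,0,0,0],[-1,0,0,0,0]]'
```

```text
time: 39.62
eef_pos: [0.4526, 0.1878, 0.0376]
tool_rot: [-0.008, 0.999, -0.046, 0.002]
contact_force: [-1.5, 13.6, 3.8]
gripper_width: 0.177
grip_force: 33.4
```

The home stop is reached. Release without moving, lift straight up, back off and check.

```bash
R='python3 -m crank'
$R '[[0.2,0,0,0,0],[0.2,0,0,0,0],[0.2,0,0,0,0],[0.2,0,0,0,0],[0.2,0,0,1,0],[0.2,0,0,1,0],[0.2,0,0,1,0],[0.2,0,0,1,0],[0.2,0,0,1,0],[0.2,0,-1,1,0],[0.2,0,-1,1,0],[0.2,0,-1,0,0]]'
$R '[[0.2,0,0,0,0],[0.2,0,0,0,0]]'
python3 - <<'E'
from h import *
p,d,W=grab("wrist"); save("w12",p); hsv=cv2.cvtColor(p,cv2.COLOR_RGB2HSV); g=np.nan_to_num(W)
m=((hsv[...,0]<6)|(hsv[...,0]>174))&(hsv[...,1]>150)&(hsv[...,2]>60)&(g[...,2]>.045)&(g[...,2]<.055)
print("grip",rect(W[m]),m.sum())
for h in (.066,.089):
    m=(abs(g[...,2]-h)<.006)&(g[...,1]>.04); print(h,m.sum(),np.median(W[m],0), cv2.minEnclosingCircle((W[m][:,:2]*1000).astype(np.float32)))
E
```

```text
time: 40.62
eef_pos: [0.4527, 0.1187, 0.1792]
tool_rot: [-0.001, 0.999, -0.049, 0.002]
contact_force: [0.9, -0.5, -0.5]
gripper_width: 0.6
grip_force: 0.0
time: 40.78
eef_pos: [0.451, 0.1174, 0.1765]
tool_rot: [-0.0, 0.999, -0.051, -0.0]
contact_force: [-0.0, 0.6, 0.3]
gripper_width: 0.599
grip_force: 0.0
grip ((452.1421203613281, 186.89523315429688), (15.530646324157715, 20.573665618896484), 84.15946960449219) 316
0.066 5571 [0.53269613 0.11775096 0.06490727] ((433.66400146484375, 245.0716552734375), 211.5861358642578)
0.089 4630 [0.54412348 0.17898304 0.0892027 ] ((435.15960693359375, 282.1693420410156), 186.76345825195312)
```

View pics/w12.png

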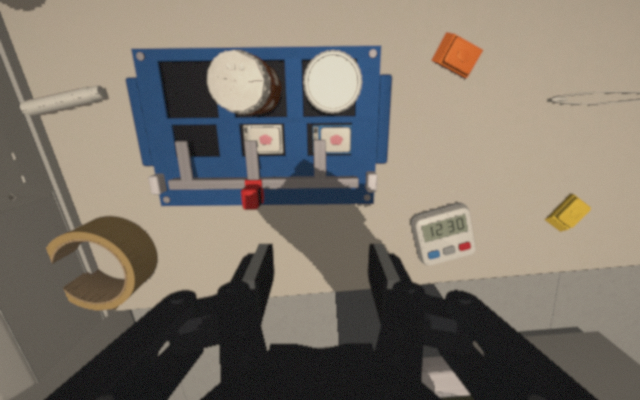

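The lock is home, with the tongues over both blocks at (264,140) and (332,140). The bottle and pot stand upright in their wells, with tops at 89 mm and 65 mm, so I'm handing in.

```bash
python3 -c "
from station import env
print(env.close_job())"
```

```text
the job is handed in; nothing more can be done
None
```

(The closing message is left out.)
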